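Screw the cup-filler spout home over the cup

TASK

The cup filler's freshly sterilised spout stands on the blue instrument tray. Take it by its collar, set it on the filler's threaded neck, feel gently for where its lugs drop in between the thread segments, and screw it on clockwise until it is snug on the gasket with its outlet over the middle of the cup rest; then let go. Do not force the thread, and do not disturb the cup, the dental mirror, the wipes canister or the timer.

Things in the scene. Friction and masses are not known exactly. Their poses are not given: they have to be found in the camera images.
- filler: White rinse-water cup filler, fixed to the worktop: base 220 x 124 x 20 mm, steel cup rest at its front, column at its back (shoulder 52 mm wide, top z = 150 mm) with the threaded steel neck on top. Origin: centre of the base's underside; +x points from the cup rest to the column, z up. The neck's axis is vertical at x = 60 mm, y = 0.
- neck_top (a point): On the neck's axis, level with the flat tops of its thread segments (filler z = 167.8 mm). Core 28 mm thick, coned to 20 mm at its tip 8 mm higher. Round it three thread segments, 37 mm over all, parted by three 24 degree gaps. Where the gaps lie differs from unit to unit and is not reported: turn the spout lightly pressed (about 4 N) until it drops.
- neck_foot (a point): On the neck's axis, level with the free top of the black gasket, 9.8 mm below neck_top. Right-hand thread, clockwise from above. The spout drops in with its outlet 30 to 95 degrees (+-4) anticlockwise of its final direction, and every 120 degrees from there. Screwing then draws it down about 2.5 mm per rad after a steeper lead-in; 105 degrees past the drop-in it comes loose again.
- cup_rest (a point): Centre of the top of the round steel cup rest, 90 mm across, where the cup stands; 95 mm in front of the neck's axis. The outlet must end over it.
- gasket (a joint): How far the rubber gasket is squeezed, in m: 0 free, at most 0.0055. It pushes up with 2 N plus 2 N per mm. More than 40 N between spout and filler (all contacts added) harms thread or gasket. A spout screwed on with the outlet over the cup rest squeezes it about 1 to 4 mm; friction (about 0.6) keeps it there.
- spout: Loose steel spout, about 180 g, standing on its open collar. Origin: centre of the collar's underside; z up, +x along the tube to the outlet. Collar 48 mm wide, dome to z = 39 mm, tube 15 mm thick at z = 47 mm. Its origin is 2.5 mm below neck_top with the lugs on the flat tops, 9.8 mm below when dropped in on the gasket, 10.5 to 14 mm below when screwed on.
- grip (a point): Middle of the spout's collar, 14.5 mm above its underside, between its two flat ribbed grip pads that face +y and -y of the spout: 52 mm across, 30 mm wide, from z = 1 to 28 mm of the spout. Axes as the spout's.
- lugs (a point): On the collar's axis, 4.5 mm above its underside: middle height of three lugs inside the 40 mm bore, 120 degrees apart (one at the spout's +x), 4.5 mm wide, 4 mm high, leaving 31 mm between them.
- outlet (a point): Centre of the spout's open outlet, facing down, 95 mm along the spout's +x from its origin, 6 mm above its underside.
- tray: Blue instrument tray, fixed, 195 x 295 mm, rim 17 mm high; origin at the centre of its underside, long side along its y, floor 2 mm above the worktop. The spout stands on its floor, tube roughly along the tray's +y.
- cup: Terracotta-coloured rinse cup, 81 mm wide at the rim, 112 mm high, standing on the cup rest (rim at about z = 134 mm); origin at the centre of its underside.
- mirror: Dental mirror, 156 mm long, lying across the tray beyond the spout's outlet; origin at its middle, length along its y.
- wipes: Wipes canister with green lid, 99 mm wide, 184 mm high, at the back of the worktop; origin under its centre.
- timer: Small white digital timer, 42 x 60 x 56 mm, at the back of the worktop; origin under its centre.
There are look-alikes about, which are no part of the job. Several things have the shape of the spout; the one meant has the colours described above. Leave any green look-alike of the cup alone.

How it is judged:
On the way:
1. the spout is down on the neck with its lugs through the gaps (z of spout in the frame of filler below 0.161 m and horizontal distance between spout and neck_top below 0.004 m), for 0.1 s.
At the end, for the whole second after the job is handed in: The spout sits upright on the neck (within 4 mm of its axis, tilt under 0.06 rad), at rest, squeezes the gasket by more than 0.5 mm, and its outlet is within 10 mm (horizontally) of the middle of the cup rest, where the cup still stands upright (horizontal distance between outlet and cup_rest below 0.01 m and value of joint gasket above 0.0005 m and horizontal distance between spout and neck_top below 0.004 m and angle between spout's own z axis and vertical below 0.06 rad and linear speed of spout below 0.01 m/s and horizontal distance between cup and cup_rest below 0.02 m and angle between cup's own z axis and vertical below 0.08 rad); the robot touches nothing.
It fails at once if the spout is forced on the filler's neck or gasket (over 40 N) (contact force between spout and filler above 40 N).
It fails at once if the cup is pushed (over 15 mm) or tipped (distance of cup from where it was at the start of the episode above 0.015 m or angle between cup's own z axis and vertical above 0.2 rad).
It fails at once if the mirror, wipes canister or timer is moved over 20 mm (distance of any of mirror, wipes, timer from where it was at the start of the episode above 0.02 m).
It also fails if it takes over 51 s, if anything falls off the work surface, if the arm or the gripper's body presses on something with over 40 N, if the wrist force passes 120 N, or if a joint passes its speed limit or range.

ROBOT

A 6-joint arm with a two-finger parallel gripper is mounted at the origin on a cart in front of the work surface, level with it; the furniture and walls round the work are solid. World frame = base frame: x ahead of the robot, y to its left, z up, the work surface at z = 0. Lengths are in m, angles in rad, forces in N, time in s.
With the tool pointing down it reaches from about 0.35 to 0.975 m from the base axis. Payload 4.9 kg.
Tool frame: the origin (TCP) lies midway between the tips of the shut fingers; the grasp point (between the pads) lies 19 mm behind it (robot.hold_point_z is the distance from the TCP to the grasp point, in m); z points along the fingers, y is the direction in which the jaws open and shut (so a half turn about z gives the same grasp; the last joint's range is limited). The gripper opens to 85 mm and grips with 20 to 120 N. Pads are 22 mm wide; open, the fingers measure 114 mm over their backs; the gripper's body (76 mm by 85 mm) begins 54 mm behind the grasp point. The pads swing forward as they close: fully open they stand 13 mm farther back than shut.
Start: joints at [-1.298, 0.053, 1.613, -0, 1.476, -0.119], TCP at [0.239, -0.578, 0.231] pointing down, gripper open.
Joint ranges: [-3.01, 3.01], [-1.01, 2.22], [0.06, 2.58], [-1.02, 4.17], [0.09, 2.62], [-3.14, 3.14]. Speed limits (rad/s): [2.57, 2.57, 3.14, 3.14, 3.14, 3.14].

INTERFACE

Orientations are given as a unit quaternion [x, y, z, w].
In Python, from workcell import read_state, read_camera, camera_params, robot gives the robot as it stands. The module is installed in compiled form; this text tells all that it offers.
- The arm moves only by the tool apply_moves, never from a script. Its argument "deltas" is a list of rows, each a list of 7 numbers: the turn, a rotation vector about the tool's x, y, z in degrees, then the shift along the tool's x, y, z in mm, then the opening, from -1 (shut) to 1 (fully open). A call has 1 to 12 rows; each row is the pose to reach, as a shift and turn from the pose commanded when the call began, along the tool's axes at that moment; what a row does not reach only later rows make up. A row lasts 1/10 s, in which the tool goes at most 50 mm and 8.59 degrees, less where a joint would pass 70% of its speed; a pose out of reach is approached as far as the arm can. A call with a gripper value outside its range is refused whole. The fingers move at their own pace and stop on an object; the grip force is fixed at half the most. Time passes only in rows, so rows that repeat a pose let the fingers close. It gives the time, the measured TCP pose, the force and the opening at its end, in the units of the state.
- read_state(): the state, without advancing time (a new reading comes with each control period).
- read_camera(name): name is "side" or "top"; returns (picture, depth): 384x512x3 uint8, red, green, blue; 384x512 float32, m along the optical axis (not along the pixel's ray), 0 where there is no reading.
- camera_params(name): a dict with "intrinsics" (3x3 intrinsics, pixels), "R" (3x3) and "t" (3): a world point X has camera coordinates R X + t. Camera axes: x right, y down, z forward; pixel columns grow to the right and rows downward; lengths in m; the calibration is good to about 2 mm. A picture is of the moment at which its call begins. camera_params takes no time and is no camera call.
- robot.finish_job(): hands the job in, once; it reports no verdict.
The state is a dict: "time": time; "q": joint angles; "joint_velocities": joint speeds; "joint_torque": joint torques, N m; "tcp_pos": TCP position; "tool_rot": TCP orientation; "wrist_force": force on the tool from outside, world axes, zero at the start; "ft_torque": the same for the moment, N m; "width": finger opening in m.
Only numpy, scipy, OpenCV 4.12 (cv2) and the standard library are available. Lean on these libraries where they do the work, as an engineer would, in place of code of your own. Each camera call takes 0.05 s, during which the arm holds its last target.

## Working session

There is one attempt and no reset: what is moved stays moved. The work goes in short steps, Python scripts to look and compute and a tool call to move; the robot and the scene stay as the last step left them, time stands still between calls to the robot, and variables do not carry over. Pictures are saved under pics/ and viewed, and the job is handed in when it is done.

Besides the shell and the picture viewer there is one more tool, called as name(argument=value, ...) on one line, values as JSON. apply_moves: Moves the arm, as the interface text tells. Its arguments: {"type":"object","properties":{"deltas":{"type":"array"}},"required":["deltas"]}

```bash
mkdir -p pics
cat > h.py <<'E'
import numpy as np, cv2
from workcell import read_state, read_camera, camera_params, robot
def grab(n,tag):
    im,d=read_camera(n); cv2.imwrite(f'pics/{tag}.png',im[:,:,::-1]); np.save(f'pics/{tag}_d.npy',d); np.save(f'pics/{tag}.npy',im); return im,d
def world(n,u,v,z):
    p=camera_params(n);K,R,t=[np.array(p[k]) for k in('intrinsics','R','t')]
    return R.T@(np.linalg.inv(K)@np.array([u,v,1.])*z-t)
def proj(n,X):
    p=camera_params(n);K,R,t=[np.array(p[k]) for k in('intrinsics','R','t')]
    c=K@(R@np.array(X)+t); return c[:2]/c[2]
def cloud(n,d):
    p=camera_params(n);K,R,t=[np.array(p[k]) for k in('intrinsics','R','t')]
    v,u=np.mgrid[:384,:512]
    P=np.stack([u,v,np.ones_like(u)],-1).astype(float)@np.linalg.inv(K).T*d[...,None]
    return (P-t)@R
def plane(n,u,v,z):
    "intersection of pixel ray with height z"
    p=camera_params(n);K,R,t=[np.array(p[k]) for k in('intrinsics','R','t')]
    c=-R.T@t; r=R.T@np.linalg.inv(K)@np.array([u,v,1.]); return c+r*(z-c[2])/r[2]
E
python3 - <<'E'
from h import *
for n in('top','side'): grab(n,n+'0'); p=camera_params(n); print(n,p['intrinsics'],-np.array(p['R']).T@p['t'],np.array(p['R']))
s=read_state(); print({k:np.round(v,3) for k,v in s.items()}, robot.hold_point_z)
E
```

```text
top [[488.39237869   0.         249.74291912]
 [  0.         488.39237869 188.34836959]
 [  0.           0.           1.        ]] [ 0.27822019 -0.1062593   1.54194428] [[-0.02330741 -0.99961338  0.01516118]
 [-0.98177405  0.02002498 -0.18899395]
 [ 0.18861727 -0.01928982 -0.98186121]]
side [[372.53927228   0.         255.48491315]
 [  0.         372.53927228 190.71999799]
 [  0.           0.           1.        ]] [0.52329247 0.85642831 0.81075421] [[-0.9992914  -0.03312896  0.01786527]
 [-0.03380563  0.58127961 -0.81300135]
 [ 0.01654918 -0.8130292  -0.58198766]]
{'time': np.float64(0.1), 'q': array([-1.298,  0.053,  1.614, -0.   ,  1.476, -0.119]), 'joint_velocities': array([-0.   , -0.001, -0.003, -0.   , -0.   , -0.001]), 'joint_torque': array([ 0.0000e+00, -3.9490e+01, -3.7136e+01,  0.0000e+00,  4.0000e-03,
       -0.0000e+00]), 'tcp_pos': array([ 0.238, -0.577,  0.23 ]), 'tool_rot': array([ 0.981,  0.195, -0.   , -0.001]), 'wrist_force': array([-0.875, -0.474,  0.469]), 'ft_torque': array([ 0.023, -0.03 ,  0.003]), 'width': np.float64(0.086)} 0.0187
```

View pics/top0.png

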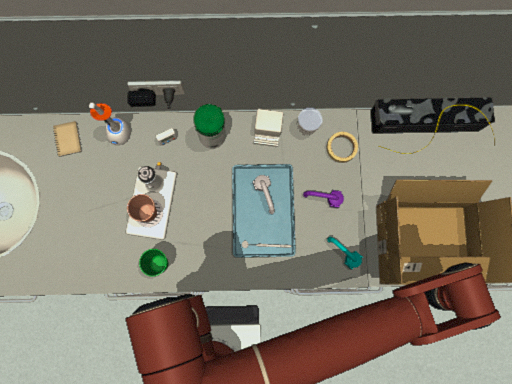

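View pics/side0.png

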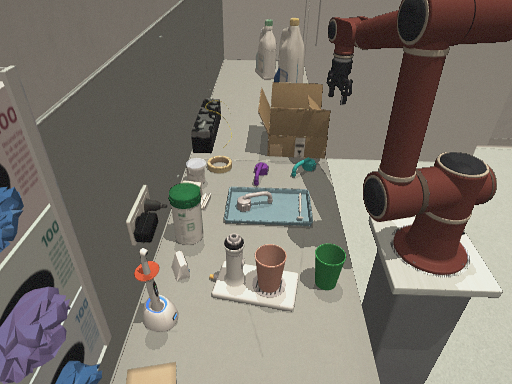

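The spout-shaped objects in the top view are: steel on the blue tray (263,183), purple (335,199) and teal (352,258). The steel one on the tray fits the description. I'll confirm it in an enlarged crop.

Run:
```python
from h import *
im=cv2.imread('pics/top0.png')
a=cv2.resize(im[150:270,225:305],None,fx=5,fy=5,interpolation=cv2.INTER_CUBIC)
b=cv2.resize(im[150:270,115:190],None,fx=5,fy=5,interpolation=cv2.INTER_CUBIC)
cv2.imwrite('pics/crop0.png',np.hstack([a,b]))
im=cv2.imread('pics/side0.png')
a=cv2.resize(im[180:230,220:320],None,fx=6,fy=6,interpolation=cv2.INTER_CUBIC)
b=cv2.resize(im[225:310,205:305],None,fx=6,fy=3.5,interpolation=cv2.INTER_CUBIC)
cv2.imwrite('pics/crop1.png',np.vstack([a,b]))
d=np.load('pics/top0_d.npy'); P=cloud('top',d)
for u,v in[(262,181),(262,190),(267,195),(271,209),(149,172),(147,170),(149,176),(165,230),(270,175),(300,230),(280,235)]: print(u,v,P[v,u].round(4))
```

```text
262 181 [ 0.5878 -0.1745  0.0481]
262 190 [ 0.5647 -0.175   0.0185]
267 195 [ 0.5416 -0.1883  0.0562]
271 209 [ 0.4988 -0.1998  0.048 ]
149 172 [0.5958 0.1551 0.1686]
147 170 [0.6005 0.1599 0.174 ]
149 176 [0.5847 0.1555 0.1657]
165 230 [0.445  0.1324 0.0097]
270 175 [ 0.6173 -0.2032 -0.0013]
300 230 [ 0.4361 -0.2919  0.0065]
280 235 [ 0.422  -0.2283  0.0045]
```

View pics/crop0.png

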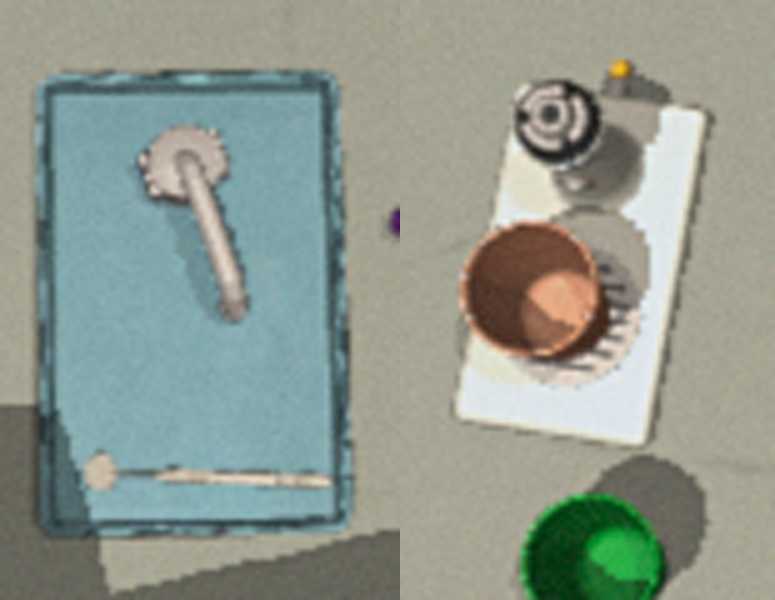

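View pics/crop1.png

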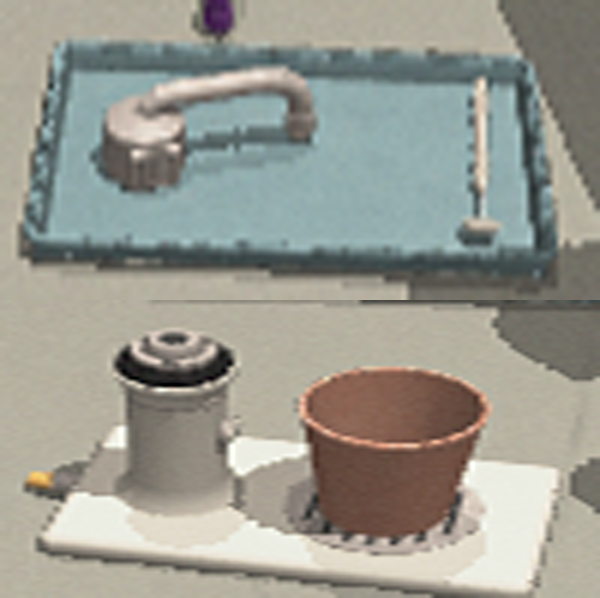

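The crops confirm it. The steel spout's collar is at about top (262,182) with its outlet at about (272,212). The neck tip is at about top (145,173) and side (234,236). Next I'll fit models to both views.

```bash
cat > fit.py <<'E'
from h import *
from scipy.optimize import minimize,least_squares
def Rz(a): c,s=np.cos(a),np.sin(a); return np.array([[c,-s,0],[s,c,0],[0,0,1]])
ang=np.linspace(0,2*np.pi,40,endpoint=False)
def ring(r,z,x=0,y=0): return np.stack([x+r*np.cos(ang),y+r*np.sin(ang),z+0*ang],1)
def projs(n,X):
    p=camera_params(n);K,R,t=[np.array(p[k]) for k in('intrinsics','R','t')]
    c=(X@R.T+t)@K.T; return c[:,:2]/c[:,2:]
parts=[np.vstack([ring(24.5,0),ring(24,28),ring(14,37)])]
# tube as spheres
sph=[]
for x,z in[(0,40),(15,46),(30,47),(50,47),(80,47),(90,43),(95,34)]: sph.append(np.vstack([ring(7.5,z,x),ring(6,z+4.5,x),ring(6,z-4.5,x)]))
sph.append(np.vstack([ring(7.5,30,95),ring(7.5,6,95)]))
parts+= [np.vstack([sph[i],sph[i+1]]) for i in range(len(sph)-2)]+[sph[-1]]
def render(n,x,y,yaw,zb,S=8,box=None):
    u0,v0,u1,v1=box; m=np.zeros(((v1-v0)*S,(u1-u0)*S),np.uint8)
    for P in parts:
        W=(P/1000)@Rz(yaw).T+[x,y,zb]; q=projs(n,W)
        q=((q-[u0-.5,v0-.5])*S).astype(np.float32); h=cv2.convexHull(q).round().astype(np.int32); cv2.fillConvexPoly(m,h,1)
    return cv2.resize(m.astype(np.float32),None,fx=1/S,fy=1/S,interpolation=cv2.INTER_AREA)
E
python3 - <<'E'
from fit import *
from scipy.optimize import differential_evolution
boxes={'top':(247,168,282,222),'side':(232,186,276,216)}
M={}
for n in boxes:
    u0,v0,u1,v1=boxes[n]; im=np.load(f'pics/{n}0.npy')[v0:v1,u0:u1].astype(float)
    f=(im[...,0]-im[...,2]); M[n]=np.clip((f+20)/25,0,1)   # red-blue
    print(n,np.percentile(f,[5,25,50,75,95]))
def cost(p,ns=('top','side')): return sum(np.abs(render(n,*p,.002,box=boxes[n])-M[n]).sum() for n in ns)
for ns in(('top','side'),('top',),('side',)):
    r=differential_evolution(cost,[(.55,.62),(-.21,-.14),(-2.2,-1.2)],args=(ns,),maxiter=40,popsize=10,seed=1,tol=1e-6); print(ns,r.x,r.fun)
    if len(ns)==2:
        out=[]
        for n in boxes:
            a=np.hstack([M[n],render(n,*r.x,.002,box=boxes[n])]); out.append(cv2.resize((np.clip(a,0,1)*255).astype(np.uint8),(700,280)))
        cv2.imwrite('pics/fit0.png',np.vstack(out))
# filler
obs=[('top',(60,0,175.8),(145.2,172.8)),('top',(110,-62,20),(176,171.6)),('top',(-110,-62,20),(164.4,238.6)),('top',(-110,62,20),(126.4,232.6)),
('side',(60,0,175.8),(234.5,235.9)),('side',(110,62,20),(212.5,295.5)),('side',(-110,62,20),(294.2,307.5)),('side',(-110,-62,20),(297.8,273))]
def res(p,o=obs):
    return np.concatenate([projs(n,(np.array([X])/1000)@Rz(p[2]).T+[p[0],p[1],0])[0]-np.array(q) for n,X,q in o])
r=least_squares(res,[.52,.15,-.1]);print(r.x,r.fun.round(1).reshape(-1,2))
for k in ('top','side'):
    o=[a for a in obs if a[0]==k]; q=least_squares(res,[.52,.15,-.1],args=(o,));print(k,q.x, (Rz(q.x[2])@[.06,0,0])[:2]+q.x[:2])
print('neck',(Rz(r.x[2])@[.06,0,0])[:2]+r.x[:2])
print(plane('top',145.2,172.8,.1758),plane('side',234.5,235.9,.1758))
E
```

```text
top [-45. -43. -41. -35.  24.]
side [-29.   -27.   -21.     9.25  24.  ]Traceback (most recent call last):
  File "<stdin>", line 11, in <module>
    return fun(*args, **kwargs)
    ret = solver.solve()
    next(self)
    ~~~~^^^^^^
    energy = self.func(parameters)
    return self.f(x, *self.args)
           ~~~~~~^^^^^^^^^^^^^^^
  File "<stdin>", line 9, in cost
  File "<stdin>", line 9, in <genexpr>
  File "fit.py", line 18, in render
    W=(P/1000)@Rz(yaw).T+[x,y,zb]; q=projs(n,W)
                                     ~~~~~^^^^^
  File "fit.py", line 7, in projs
    p=camera_params(n);K,R,t=[np.array(p[k]) for k in('intrinsics','R','t')]
ValueError: time passes only in moves, steps and waits
```

```bash
sed -i 's/^from workcell.*/from workcell import read_state, read_camera, robot\nimport workcell, functools\ncamera_params=functools.cache(workcell.camera_params)/' h.py
cat > f1.py <<'E'
from fit import *
from scipy.optimize import differential_evolution
boxes={'top':(247,168,282,222),'side':(232,186,276,216)}
M={}
for n,(lo,hi) in (('top',(-35,-5)),('side',(-17,3))):
    u0,v0,u1,v1=boxes[n]; im=np.load(f'pics/{n}0.npy')[v0:v1,u0:u1].astype(float)
    f=(im[...,0]-im[...,2]); M[n]=np.clip((f-lo)/(hi-lo),0,1)
def cost(p,ns=('top','side')): return sum(np.abs(render(n,*p,.002,box=boxes[n])-M[n]).sum() for n in ns)
for ns in(('top','side'),('top',),('side',)):
    r=differential_evolution(cost,[(.55,.62),(-.21,-.14),(-2.2,-1.2)],args=(ns,),maxiter=25,popsize=8,seed=1,tol=1e-6); print(ns,r.x,r.fun)
    if len(ns)==2:
        out=[]
        for n in boxes:
            a=np.hstack([M[n],render(n,*r.x,.002,box=boxes[n])]); out.append(cv2.resize((np.clip(a,0,1)*255).astype(np.uint8),(700,280)))
        cv2.imwrite('pics/fit0.png',np.vstack(out))
obs=[('top',(60,0,175.8),(145.2,172.8)),('top',(110,-62,20),(176,171.6)),('top',(-110,-62,20),(164.4,238.6)),('top',(-110,62,20),(126.4,232.6)),
('side',(60,0,175.8),(234.5,235.9)),('side',(110,62,20),(212.5,295.5)),('side',(-110,62,20),(294.2,307.5)),('side',(-110,-62,20),(297.8,273))]
def res(p,o=obs):
    return np.concatenate([projs(n,(np.array([X])/1000)@Rz(p[2]).T+[p[0],p[1],0])[0]-np.array(q) for n,X,q in o])
r=least_squares(res,[.52,.15,-.1]);print(r.x,r.fun.round(1).reshape(-1,2))
for k in ('top','side'):
    o=[a for a in obs if a[0]==k]; q=least_squares(res,[.52,.15,-.1],args=(o,));print(k,q.x, (Rz(q.x[2])@[.06,0,0])[:2]+q.x[:2])
print('neck',(Rz(r.x[2])@[.06,0,0])[:2]+r.x[:2])
print(plane('top',145.2,172.8,.1758),plane('side',234.5,235.9,.1758))
E
python3 f1.py
```

```text
('top', 'side') [ 0.58540455 -0.17291696 -1.51982095] 504.70625
('top',) [ 0.58937329 -0.17339241 -1.81138286] 221.21041666666667
('side',) [ 0.58481241 -0.172904   -2.19947499] 246.175
[ 0.53090471  0.17691471 -0.15085977] [[-1.2  0.6]
 [-0.5 -0.2]
 [ 0.1  1.4]
 [-1.5  2.3]
 [-1.2  0.4]
 [-2.2 -2.1]
 [-0.4 -0.4]
 [ 0.5 -2. ]]
top [ 0.53422326  0.17443028 -0.16330199] [0.59342501 0.16467565]
side [ 0.52865747  0.17994603 -0.14496338] [0.58802814 0.17127866]
neck [0.59022324 0.16789742]
[0.5919747  0.16449585 0.1758    ] [0.58732794 0.16643984 0.1758    ]
```

View pics/fit0.png

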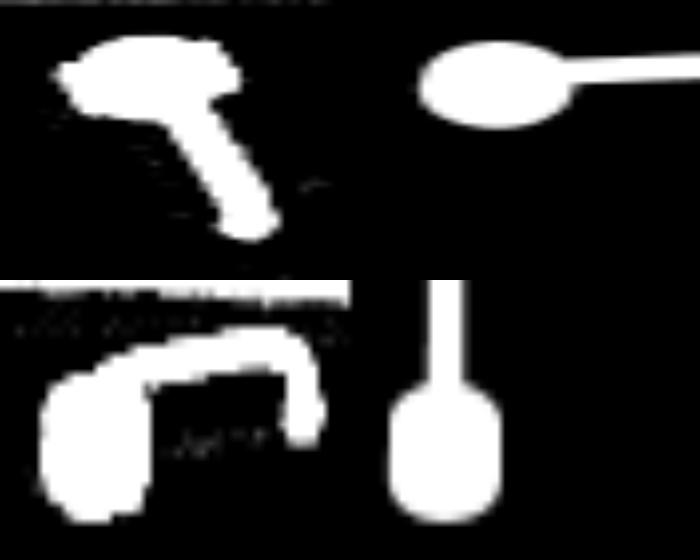

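```bash
sed -i 's/(-2.2,-1.2)/(-3.3,-2.4)/' f1.py; python3 f1.py|head -3
python3 - <<'E'
from h import *
im=cv2.imread('pics/top0.png'); a=cv2.resize(im[160:190,130:165],None,fx=18,fy=18,interpolation=cv2.INTER_CUBIC)
cv2.imwrite('pics/neck_t.png',a)
im=cv2.imread('pics/side0.png'); a=cv2.resize(im[228:255,218:250],None,fx=20,fy=20,interpolation=cv2.INTER_CUBIC)
cv2.imwrite('pics/neck_s.png',a)
E
```

```text
('top', 'side') [ 0.58688897 -0.17558425 -2.85985725] 184.32083333333333
('top',) [ 0.58957094 -0.17338405 -2.8331202 ] 54.74479166666667
('side',) [ 0.58543576 -0.17638978 -2.85912752] 108.346875
```

View pics/fit0.png

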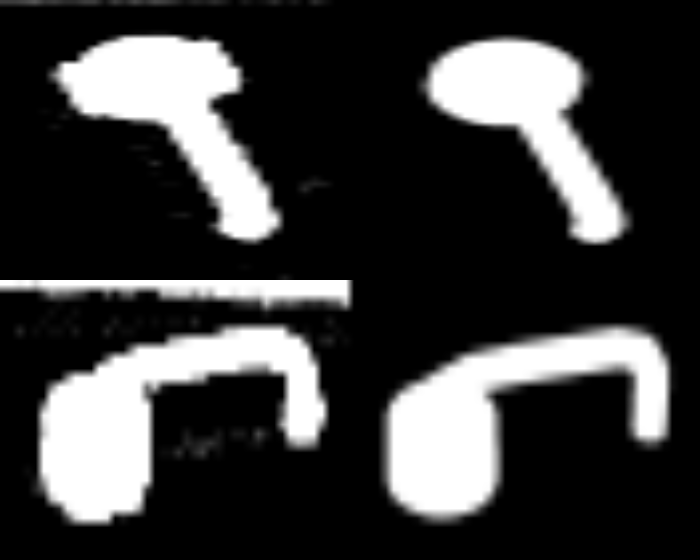

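View pics/neck_t.png

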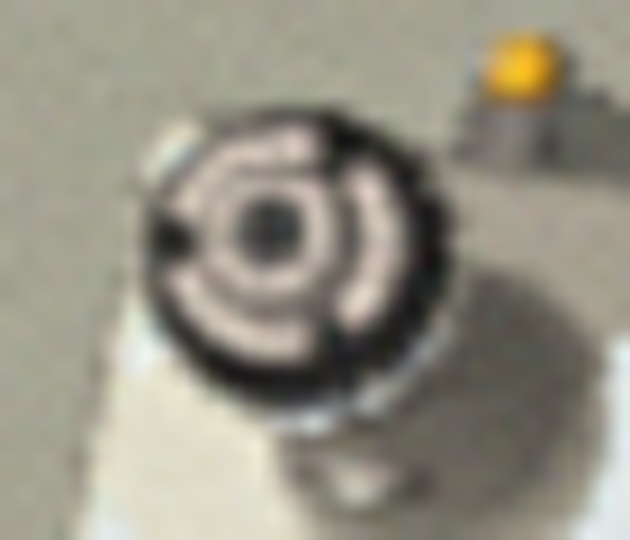

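View pics/neck_s.png

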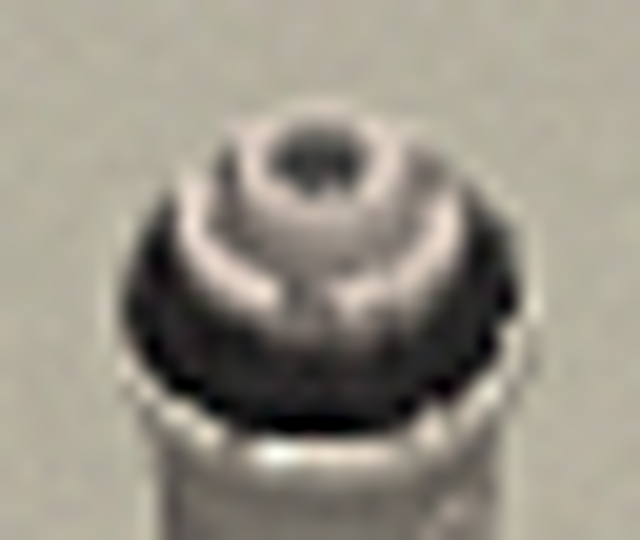

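The top view shows the three gaps: left (144→139.7,173.4), upper right (148,167) and lower right (148,179). I'll fix the neck's position and gap angle from these, and check the approach path for height.

```bash
cat >> h.py <<'E'
from scipy.spatial.transform import Rotation as Ro
def go(xyz,yawy,ref=None):
    "tool deltas (deg,mm) from current measured pose to tool-down pose with tool y at yawy deg"
    s=read_state(); R=Ro.from_quat(s['tool_rot']); a=np.radians(yawy)
    y=np.array([np.cos(a),np.sin(a),0]); z=np.array([0,0,-1.]); x=np.cross(y,z)
    T=Ro.from_matrix(np.stack([x,y,z],1))
    print('rot',(R.inv()*T).as_rotvec(degrees=True).round(2),'shift',(R.inv().apply(np.array(xyz)-s['tcp_pos'])*1000).round(1))
E
python3 - <<'E'
from h import *
e=lambda x,o,s:o+(x+.5)/s-.5
for nm,x,y,z in(('ring',284,241,.1678),('tip',268,233,.1758),('gask',296,260,.158)):
    print('top',nm,plane('top',e(x,130,18),e(y,160,18),z).round(4))
c=plane('top',e(284,130,18),e(241,160,18),.1678)
for x,y in((175,242),(330,140),(325,345)):
    g=plane('top',e(x,130,18),e(y,160,18),.1678)-c; print('gap',np.degrees(np.arctan2(g[1],g[0])).round(1),np.hypot(*g[:2]).round(4))
for nm,x,y,z in(('tip',322,160,.1758),('ring',321,232,.1678)):
    print('side',nm,plane('side',e(x,218,20),e(y,228,20),z).round(4))
c=plane('side',e(322,218,20),e(160,228,20),.1758)
g=plane('side',e(305,218,20),e(303,228,20),.1678)-c;print('gap side',np.degrees(np.arctan2(g[1],g[0])),np.hypot(*g[:2]))
d=np.load('pics/top0_d.npy');P=cloud('top',d);s=np.load('pics/side0_d.npy');Q=cloud('side',s)
for nm,C in(('t',P),('s',Q)):
    p=C.reshape(-1,3)[(np.where(nm=='t',d,s)).ravel()>0]
    for x0 in(.2,.3,.4,.5,.6,.7):
        r=[]
        for y0 in(-.7,-.6,-.5,-.4,-.3,-.2,-.1,0,.1,.2):
            k=(abs(p[:,0]-x0-.05)<.05)&(abs(p[:,1]-y0)<.05)&(p[:,2]<.6); r.append(round(float(p[k,2].max()),2) if k.any() else None)
        print(nm,x0,r)
go([.5875,-.1749,.15],-73.3)
E
```

```text
top ring [0.5935 0.1658 0.1678]
top tip [0.593  0.1667 0.1758]
top gask [0.5925 0.1657 0.158 ]
gap 89.4 0.0173
gap -23.2 0.0179
gap -158.3 0.0184
side tip [0.5896 0.1652 0.1758]
side ring [0.5895 0.1697 0.1678]
gap side 87.25679268960528 0.01740261021218469
t 0.2 [0.15, 0.55, 0.57, 0.6, 0.6, 0.6, 0.01, 0.39, 0.28, 0.01]
t 0.3 [0.18, 0.54, 0.53, 0.06, 0.02, 0.03, 0.02, 0.01, 0.12, 0.12]
t 0.4 [0.01, 0.01, 0.23, 0.05, 0.03, 0.05, 0.03, 0.01, 0.14, 0.14]
t 0.5 [0.21, 0.21, 0.22, 0.06, 0.06, 0.06, 0.03, 0.01, 0.17, 0.18]
t 0.6 [0.09, 0.04, 0.03, 0.03, 0.02, 0.05, 0.03, 0.01, 0.16, 0.18]
t 0.7 [0.12, 0.12, 0.12, 0.09, 0.09, 0.07, 0.19, 0.19, 0.23, 0.22]
s 0.2 [0.15, 0.55, 0.57, 0.59, 0.6, 0.58, 0.01, 0.6, 0.6, 0.01]
s 0.3 [0.18, 0.54, 0.52, 0.06, 0.02, 0.02, 0.02, 0.01, 0.12, 0.11]
s 0.4 [0.06, None, 0.22, 0.05, 0.02, 0.05, 0.02, 0.01, 0.14, 0.14]
s 0.5 [0.2, 0.2, 0.2, 0.06, 0.06, 0.06, 0.04, 0.01, 0.17, 0.18]
s 0.6 [0.08, 0.04, 0.03, 0.03, 0.02, 0.04, 0.02, 0.01, 0.16, 0.17]
s 0.7 [0.12, 0.11, 0.11, 0.09, 0.09, 0.06, 0.18, 0.19, 0.22, 0.22]
rot [-0.11 -0.01  5.75] shift [ 476.1 -238.3   80.7]
```

apply_moves(deltas=[[0,0,0,20,-45,-30,1],[0,0,0,40,-93,-50,1],[0,0,0,58,-140,-50,1],[0,0,0,78,-188,-50,1],[0,0,2,110,-226,-40,1],[0,0,4,155,-238,-20,1],[0,0,5.75,204,-238,0,1],[0,0,5.75,253,-238,20,1],[0,0,5.75,302,-238,40,1],[0,0,5.75,351,-238,60,1],[0,0,5.75,400,-238,80,1],[0,0,5.75,449,-238,80,1]])

```text
time: 1.3
tcp_pos: [0.5406, -0.1935, 0.1513]
tool_rot: [0.989, 0.145, -0.002, -0.001]
wrist_force: [0.3, -0.1, -0.6]
width: 0.0855
```

apply_moves(deltas=[[0,0,0,27,0,0,1],[0,0,0,27,0,0,1],[0,0,0,27,0,0,1],[0,0,0,27,0,0,1]])

```text
time: 1.7
tcp_pos: [0.5655, -0.1879, 0.1543]
tool_rot: [0.989, 0.145, -0.0, -0.0]
wrist_force: [-0.2, 0.1, -0.6]
width: 0.0856
```

Run:
```python
from h import *
grab('side','side1');grab('top','top1')
go([.5875,-.1749,.005],-73.3)
s=read_state();print(s['time'],s['tcp_pos'],s['wrist_force'],s['width'])
im=cv2.imread('pics/side1.png');a=cv2.resize(im[120:220,210:330],None,fx=5,fy=5,interpolation=cv2.INTER_CUBIC);cv2.imwrite('pics/c1.png',a)
im=cv2.imread('pics/top1.png');a=cv2.resize(im[150:270,215:335],None,fx=5,fy=5,interpolation=cv2.INTER_CUBIC);cv2.imwrite('pics/c2.png',a)
```

```text
rot [ 0.01  0.   -0.08] shift [ 24.8  -6.5 149.7]
1.8 [ 0.56555065 -0.18819954  0.15473128] [-0.02012263  0.41462464 -0.04229572] 0.08531891396223816
```

View pics/c1.png

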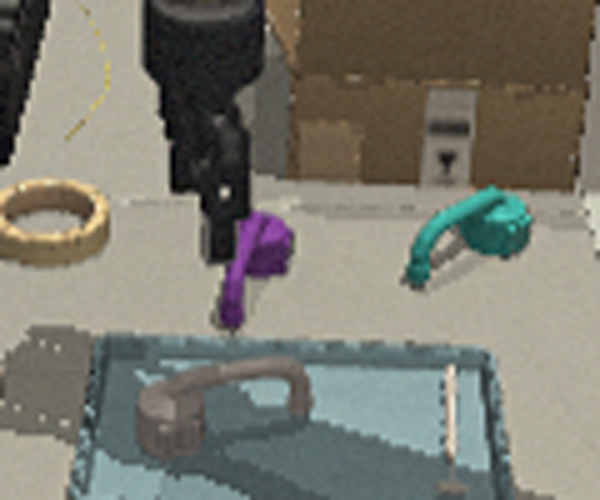

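View pics/c2.png

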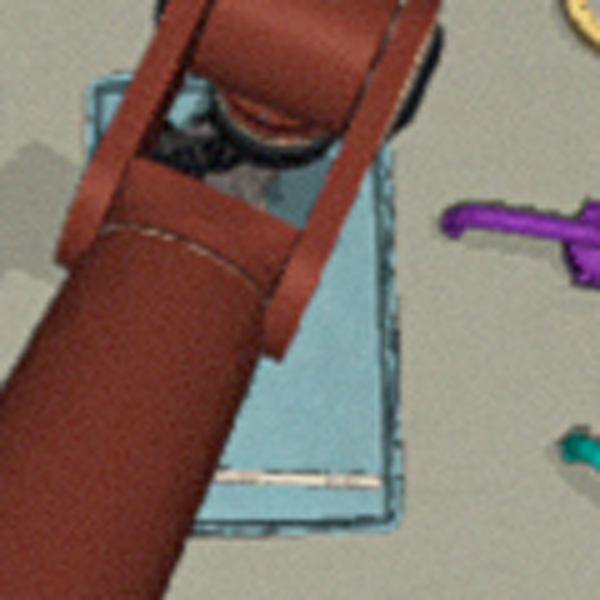

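Run:
```python
from h import *
s=read_state(); R=Ro.from_quat(s['tool_rot']); 
for y in(-.0427,-.05,-.057):
  for z in (0,-.013):
    print(y,z,(proj('side',s['tcp_pos']+R.apply([0,y,z]))-[209.5,119.5])*5)
```

```text
-0.0427 0 [216.72715769 276.67070109]
-0.0427 -0.013 [217.00664355 259.63509069]
-0.05 0 [219.56105514 282.75192354]
-0.05 -0.013 [219.85998705 265.67290581]
-0.057 0 [222.30414423 288.63828154]
-0.057 -0.013 [222.62206477 271.51759805]
```

apply_moves(deltas=[[0,0,0,15,-4,20,1],[0,0,0,25,-6,50,1],[0,0,0,25,-6,70,1],[0,0,0,25,-6,80,1],[0,0,0,25,-6,80,1],[0,0,0,25,-6,80,1]])

```text
time: 2.4
tcp_pos: [0.5889, -0.1753, 0.0757]
tool_rot: [0.989, 0.145, 0.001, 0.0]
wrist_force: [0.4, -0.2, 1.2]
width: 0.0852
```

Run:
```python
from h import *
grab('side','side2')
go([.5875,-.1749,.005],-73.3)
im=cv2.imread('pics/side2.png');a=cv2.resize(im[130:220,210:330],None,fx=6,fy=6,interpolation=cv2.INTER_CUBIC);cv2.imwrite('pics/c3.png',a)
```

```text
rot [ 0.1  -0.12 -0.04] shift [-1.8 -1.1 71.3]
```

View pics/c3.png

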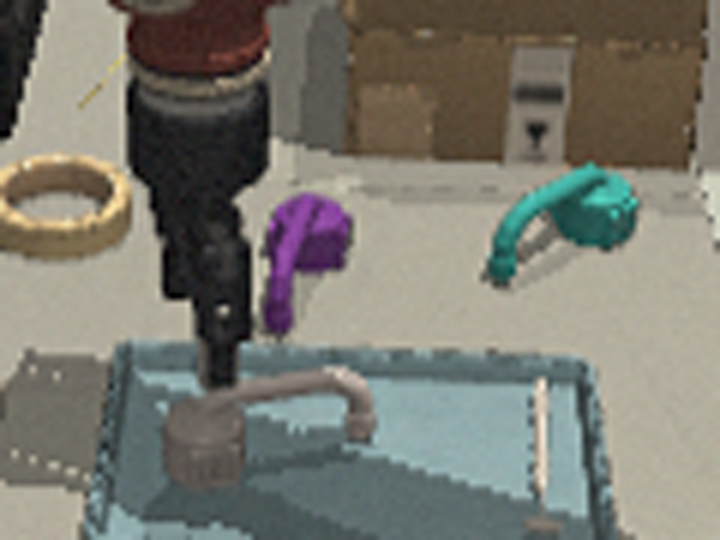

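apply_moves(deltas=[[0,0,0,-3,-1,25,1],[0,0,0,-3,-1,50,1],[0,0,0,-3,-1,65,1],[0,0,0,-3,-1,70,1],[0,0,0,-3,-1,70,1],[0,0,0,-3,-1,70,1]])

```text
time: 3.05
tcp_pos: [0.5866, -0.175, 0.006]
tool_rot: [0.989, 0.145, 0.001, 0.001]
wrist_force: [-0.7, -0.5, 0.9]
width: 0.0855
```

Run:
```python
from h import *
grab('side','side3')
s=read_state();print(s['tcp_pos'],s['wrist_force'])
im=cv2.imread('pics/side3.png');a=cv2.resize(im[160:220,215:295],None,fx=9,fy=9,interpolation=cv2.INTER_CUBIC);cv2.imwrite('pics/c4.png',a)
```

```text
[ 0.58674328 -0.17507724  0.00617429] [ 0.31720118  0.14356914 -0.12807651]
```

View pics/c4.png

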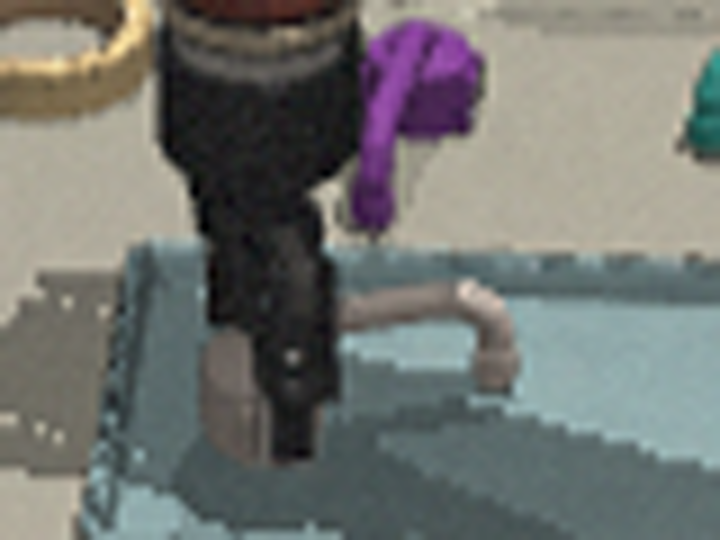

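apply_moves(deltas=[[0,0,0,0,0,0,-1],[0,0,0,0,0,0,-1],[0,0,0,0,0,0,-1],[0,0,0,0,0,0,-1],[0,0,0,0,0,0,-1],[0,0,0,0,0,0,-1]])

```text
time: 3.7
tcp_pos: [0.5864, -0.1749, 0.0057]
tool_rot: [0.989, 0.145, 0.001, 0.0]
wrist_force: [0.6, 0.3, 5.4]
width: 0.0509
```

Run:
```python
from h import *
s=read_state();print({k:np.round(v,4) for k,v in s.items()})
```

```text
{'time': np.float64(3.7), 'q': array([-4.1140e-01,  2.5860e-01,  1.7892e+00,  1.0000e-04,  1.0919e+00,
        8.6780e-01]), 'joint_velocities': array([ 0.0017,  0.0005,  0.0001, -0.0014,  0.0002, -0.0016]), 'joint_torque': array([-7.80000e-03, -3.87245e+01, -2.80402e+01, -1.69000e-02,
       -3.04000e-02,  1.70000e-02]), 'tcp_pos': array([ 0.5864, -0.1749,  0.0057]), 'tool_rot': array([9.894e-01, 1.452e-01, 8.000e-04, 5.000e-04]), 'wrist_force': array([0.5757, 0.3141, 5.4397]), 'ft_torque': array([0.0104, 0.0532, 0.0063]), 'width': np.float64(0.0509)}
```

apply_moves(deltas=[[0,0,0,0,0,-15,-1],[0,0,0,0,0,-45,-1],[0,0,0,0,0,-90,-1],[0,0,0,0,0,-135,-1],[0,0,0,0,0,-175,-1],[0,0,0,0,0,-205,-1],[0,0,0,0,0,-220,-1],[0,0,0,0,0,-220,-1]])

```text
time: 4.5
tcp_pos: [0.5864, -0.1749, 0.2271]
tool_rot: [0.989, 0.145, 0.002, 0.001]
wrist_force: [-0.8, 0.2, -1.9]
width: 0.0512
```

Run:
```python
from h import *
s=read_state();print({k:np.round(s[k],4) for k in ('tcp_pos','wrist_force','ft_torque','width')})
go([.590,.167,.225],-53)
```

```text
{'tcp_pos': array([ 0.5864, -0.1749,  0.2271]), 'wrist_force': array([-0.8019,  0.2014, -1.8524]), 'ft_torque': array([-0.0006,  0.0212,  0.0057]), 'width': np.float64(0.0512)}
rot [  0.18  -0.15 -20.3 ] shift [ 101.7 -326.4    1.5]
```

Gripped: the load is about 1.9 N. Carrying it to above the neck.

apply_moves(deltas=[[0,0,-1,8,-25,0,-1],[0,0,-4,20,-65,0,-1],[0,0,-8,34,-110,0,-1],[0,0,-12,48,-155,0,-1],[0,0,-16,62,-200,0,-1],[0,0,-20.3,76,-245,0,-1],[0,0,-20.3,88,-285,0,-1],[0,0,-20.3,97,-312,0,-1],[0,0,-20.3,101.7,-326,0,-1],[0,0,-20.3,101.7,-326,0,-1],[0,0,-20.3,101.7,-326,0,-1]])

```text
time: 5.6
tcp_pos: [0.5888, 0.1659, 0.2231]
tool_rot: [0.948, 0.317, -0.001, 0.0]
wrist_force: [-0.5, 0.6, -2.1]
width: 0.0505
```

Run:
```python
from h import *
grab('side','side4');grab('top','top4')
s=read_state();print({k:np.round(s[k],4) for k in ('time','q','tcp_pos','wrist_force','ft_torque','width')})
go([.590,.167,.225],-53)
im=cv2.imread('pics/side4.png');a=cv2.resize(im[165:265,205:305],None,fx=6,fy=6,interpolation=cv2.INTER_CUBIC);cv2.imwrite('pics/c5.png',a)
im=cv2.imread('pics/top4.png');a=cv2.resize(im[150:230,100:200],None,fx=6,fy=6,interpolation=cv2.INTER_CUBIC);cv2.imwrite('pics/c6.png',a)
```

```text
{'time': np.float64(5.7), 'q': array([ 1.5230e-01,  2.7600e-02,  1.6510e+00, -6.0000e-04,  1.4640e+00,
        1.0792e+00]), 'tcp_pos': array([0.5893, 0.1654, 0.2239]), 'wrist_force': array([-0.2119, -0.0848, -2.0404]), 'ft_torque': array([-0.0161, -0.0079, -0.0516]), 'width': np.float64(0.0511)}
rot [ 0.    0.07 -0.1 ] shift [ 1.5 -0.9 -1.1]
```

View pics/c5.png

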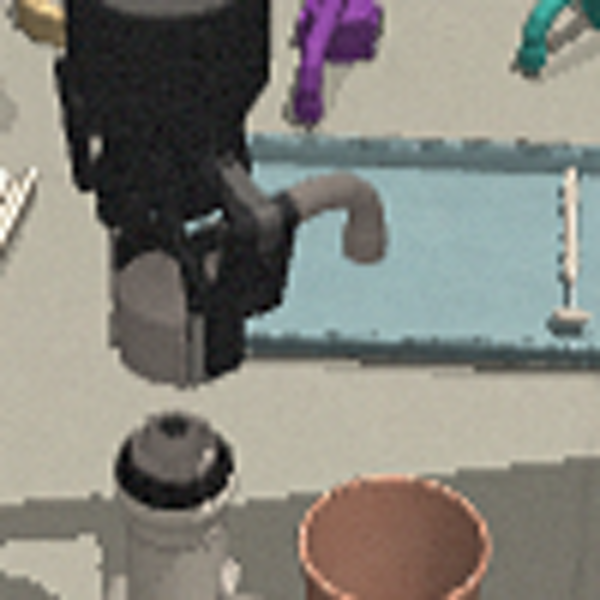

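View pics/c6.png

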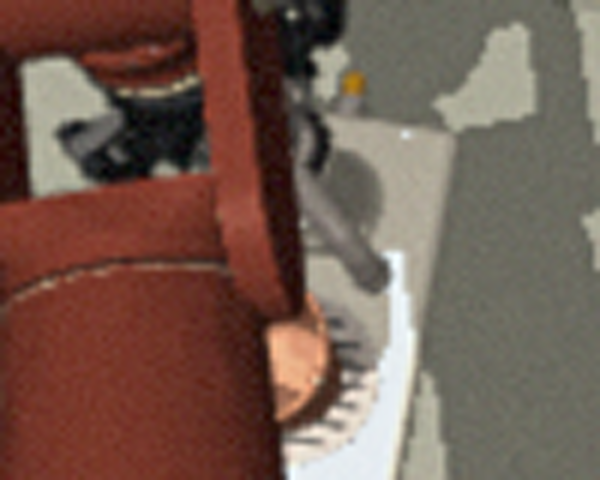

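```bash
cat > f2.py <<'E'
from fit import *
yaw=np.radians(-143); zb=.2239-.0037
e=lambda x,o,s:o+(x+.5)/s-.5
left,bot,oright,obot=e(112,205,6),e(388,165,6),e(386,205,6),e(264,165,6)
def f(p):
    W=lambda P:projs('side',(P/1000)@Rz(yaw).T+[p[0],p[1],zb])
    c=W(np.vstack([ring(24,0),ring(24,28)])); o=W(ring(7.5,6,95)); 
    c0=W(ring(24,0))
    return [c[:,0].min()-left,c0[:,1].max()-bot,o[:,0].max()-oright,o[:,1].max()-obot]
print('pred at tcp resid px',np.round(f([.5893,.1654]),2))
r=least_squares(f,[.5893,.1654]);print(r.x,r.fun)
# neck in both side pics: gasket/shoulder extents
for tag,l,rr in(('side4',e(115,205,6),e(238,205,6)),('side0',e(120,218,20),e(522,218,20))): print(tag,'gasket centre col',(l+rr)/2,'width',rr-l)
# columns predicted for neck at x
for x in(.587,.589,.591,.593): print(x,projs('side',np.array([[x,.166,.1678]])).round(2),projs('side',np.array([[x,.166,.156]])).round(2))
E
python3 f2.py
```

```text
pred at tcp resid px [-0.04 -0.66 -0.98 -0.06]
[0.58799929 0.16690534] [ 0.4394768  -0.22226029 -0.47172931  0.32618717]
side4 gasket centre col 234.0 width 20.5
side0 gasket centre col 233.575 width 20.099999999999994
0.587 [[234.69 238.15]] [[234.76 241.59]]
0.589 [[233.9  238.12]] [[233.97 241.56]]
0.591 [[233.1  238.09]] [[233.18 241.53]]
0.593 [[232.31 238.06]] [[232.39 241.51]]
```

apply_moves(deltas=[[0,0,0,1,2,15,-1],[0,0,0,1,2,32,-1],[0,0,0,1,2,40,-1],[0,0,0,1,2,42,-1],[0,0,0,1,2,42,-1],[0,0,0,1,2,42,-1]])

```text
time: 6.3
tcp_pos: [0.5916, 0.166, 0.1831]
tool_rot: [0.948, 0.317, 0.0, 0.0]
wrist_force: [-1.3, -0.2, -2.2]
width: 0.051
```

Run:
```python
from h import *
grab('side','side5')
s=read_state();print({k:np.round(s[k],4) for k in ('time','q','tcp_pos','wrist_force','ft_torque','width')})
go([.591,.1645,.182],-53)
im=cv2.imread('pics/side5.png');a=cv2.resize(im[195:265,205:285],None,fx=9,fy=8,interpolation=cv2.INTER_CUBIC);cv2.imwrite('pics/c7.png',a)
```

```text
{'time': np.float64(6.35), 'q': array([0.1525, 0.0608, 1.6855, 0.    , 1.3939, 1.0775]), 'tcp_pos': array([0.5917, 0.166 , 0.1834]), 'wrist_force': array([-0.4096,  0.0232, -2.2649]), 'ft_torque': array([ 0.0377, -0.082 , -0.007 ]), 'width': np.float64(0.0508)}
rot [ 0.04 -0.07  0.  ] shift [-1.5  0.8  1.4]
```

View pics/c7.png

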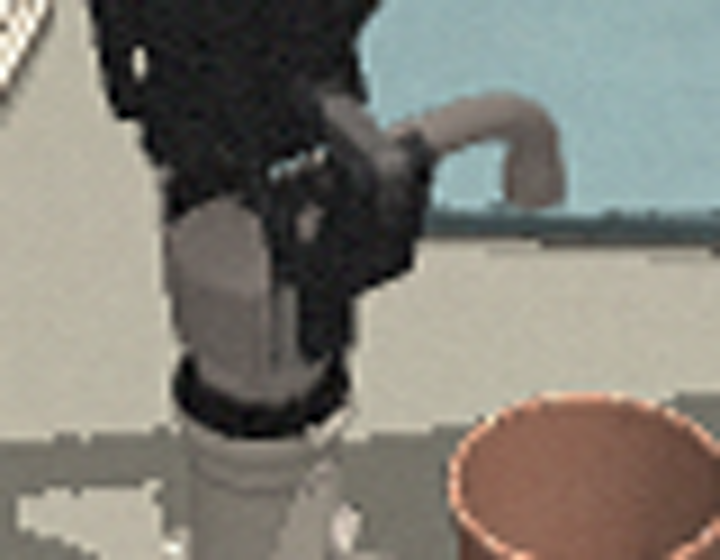

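apply_moves(deltas=[[0,0,0,-1,0.4,2,-1],[0,0,0,-1,0.4,5,-1],[0,0,0,-1,0.4,8,-1],[0,0,0,-1,0.4,10,-1],[0,0,0,-1,0.4,10,-1]])

```text
time: 6.85
tcp_pos: [0.5904, 0.1649, 0.1719]
tool_rot: [0.948, 0.317, -0.001, -0.0]
wrist_force: [-0.0, -1.0, -1.7]
width: 0.0513
```

apply_moves(deltas=[[0,0,0,0,0,0.5,-1],[0,0,0,0,0,1,-1],[0,0,0,0,0,1.5,-1],[0,0,0,0,0,2,-1],[0,0,0,0,0,2,-1]])

```text
time: 7.35
tcp_pos: [0.5907, 0.165, 0.1705]
tool_rot: [0.948, 0.317, -0.0, -0.0]
wrist_force: [0.3, -0.2, -1.5]
width: 0.0509
```

apply_moves(deltas=[[0,0,0,0,0,0.5,-1],[0,0,0,0,0,1,-1],[0,0,0,0,0,1,-1]])

```text
time: 7.65
tcp_pos: [0.5907, 0.165, 0.1694]
tool_rot: [0.948, 0.317, -0.0, -0.0]
wrist_force: [-0.0, 0.6, -1.9]
width: 0.0508
```

apply_moves(deltas=[[0,0,0,0,0,0.5,-1],[0,0,0,0,0,1,-1],[0,0,0,0,0,1,-1]])

```text
time: 7.95
tcp_pos: [0.5908, 0.165, 0.1686]
tool_rot: [0.948, 0.317, 0.0, -0.0]
wrist_force: [-0.9, -0.1, -2.0]
width: 0.0507
```

apply_moves(deltas=[[0,0,0,0,0,0.5,-1],[0,0,0,0,0,1,-1],[0,0,0,0,0,1,-1]])

```text
time: 8.25
tcp_pos: [0.5909, 0.165, 0.1684]
tool_rot: [0.948, 0.317, 0.0, 0.0]
wrist_force: [-2.7, 0.0, 2.3]
width: 0.0509
```

apply_moves(deltas=[[0,0,0,0,0,0.5,-1],[0,0,0,0,0,0.5,-1],[0,0,0,0,0,0.5,-1]])

```text
time: 8.55
tcp_pos: [0.591, 0.165, 0.1682]
tool_rot: [0.948, 0.317, 0.0, 0.0]
wrist_force: [-2.6, -0.6, 4.7]
width: 0.0506
```

apply_moves(deltas=[[0,0,0,-0.5,-0.4,-0.2,-1],[0,0,1,-0.5,-0.4,-0.3,-1],[0,0,2,-0.5,-0.4,-0.3,-1],[0,0,3,-0.5,-0.4,-0.3,-1],[0,0,3,-0.5,-0.4,-0.3,-1]])

```text
time: 9.05
tcp_pos: [0.5904, 0.165, 0.1678]
tool_rot: [0.956, 0.292, 0.0, 0.0]
wrist_force: [-1.0, -0.5, 5.1]
width: 0.0512
```

apply_moves(deltas=[[0,0,1,0,0,0,-1],[0,0,2,0,0,0,-1],[0,0,3,0,0,0,-1],[0,0,3,0,0,0,-1]])

```text
time: 9.45
tcp_pos: [0.5898, 0.165, 0.1674]
tool_rot: [0.964, 0.267, -0.0, -0.0]
wrist_force: [-1.3, -1.6, 5.3]
width: 0.0506
```

apply_moves(deltas=[[0,0,1,0,0,0,-1],[0,0,2,0,0,0,-1],[0,0,2,0,0,0,-1]])

```text
time: 9.75
tcp_pos: [0.5901, 0.1651, 0.1663]
tool_rot: [0.968, 0.25, 0.0, -0.0]
wrist_force: [3.2, 0.3, -0.4]
width: 0.0511
```

apply_moves(deltas=[[0,0,1,0,0,0,-1],[0,0,2,0,0,0,-1],[0,0,2,0,0,0,-1]])

```text
time: 10.05
tcp_pos: [0.5897, 0.165, 0.1665]
tool_rot: [0.972, 0.233, -0.001, -0.0]
wrist_force: [1.4, 0.7, -3.2]
width: 0.0511
```

apply_moves(deltas=[[0,0,0,0,0,1,-1],[0,0,0,0,0,2,-1],[0,0,0,0,0,2,-1]])

```text
time: 10.35
tcp_pos: [0.5899, 0.165, 0.1651]
tool_rot: [0.972, 0.233, -0.0, -0.0]
wrist_force: [0.9, 1.3, -1.7]
width: 0.051
```

apply_moves(deltas=[[0,0,0,0,0,1,-1],[0,0,0,0,0,2,-1],[0,0,0,0,0,2,-1]])

```text
time: 10.65
tcp_pos: [0.5899, 0.1649, 0.163]
tool_rot: [0.972, 0.233, -0.0, 0.0]
wrist_force: [1.0, -0.2, -1.5]
width: 0.051
```

apply_moves(deltas=[[0,0,0,0,0,0.5,-1],[0,0,0,0,0,1,-1],[0,0,0,0,0,1,-1]])

```text
time: 10.95
tcp_pos: [0.59, 0.165, 0.1622]
tool_rot: [0.972, 0.233, -0.0, 0.0]
wrist_force: [-0.1, 0.1, -2.1]
width: 0.0509
```

apply_moves(deltas=[[0,0,0,0,0,0.5,-1],[0,0,0,0,0,1,-1],[0,0,0,0,0,1,-1]])

```text
time: 11.25
tcp_pos: [0.5901, 0.165, 0.1615]
tool_rot: [0.972, 0.233, 0.0, 0.0]
wrist_force: [0.1, -0.3, -1.8]
width: 0.0508
```

apply_moves(deltas=[[0,0,0,0,0,0.4,-1],[0,0,0,0,0,0.8,-1],[0,0,0,0,0,0.8,-1]])

```text
time: 11.55
tcp_pos: [0.5902, 0.165, 0.1609]
tool_rot: [0.972, 0.233, 0.0, 0.0]
wrist_force: [-0.7, 0.3, 2.1]
width: 0.0511
```

apply_moves(deltas=[[0,0,1.5,0,0,0.1,-1],[0,0,3,0,0,0.3,-1],[0,0,4.5,0,0,0.4,-1],[0,0,6,0,0,0.5,-1],[0,0,6,0,0,0.5,-1]])

```text
time: 12.05
tcp_pos: [0.5905, 0.1651, 0.1605]
tool_rot: [0.983, 0.182, 0.001, 0.0]
wrist_force: [-0.1, 0.0, 2.0]
width: 0.0509
```

apply_moves(deltas=[[0,0,1.5,0,0,0.1,-1],[0,0,3,0,0,0.3,-1],[0,0,4.5,0,0,0.4,-1],[0,0,6,0,0,0.5,-1],[0,0,6,0,0,0.5,-1]])

```text
time: 12.55
tcp_pos: [0.5903, 0.165, 0.1598]
tool_rot: [0.992, 0.13, 0.0, -0.0]
wrist_force: [0.5, 0.3, 2.5]
width: 0.0509
```

Run:
```python
from h import *
s=read_state();print({k:np.round(s[k],4) for k in ('time','q','tcp_pos','wrist_force','ft_torque','width')})
```

```text
{'time': np.float64(12.55), 'q': array([0.1513, 0.0773, 1.7089, 0.    , 1.355 , 1.4612]), 'tcp_pos': array([0.5903, 0.165 , 0.1598]), 'wrist_force': array([0.5029, 0.2792, 2.515 ]), 'ft_torque': array([ 0.0082, -0.0735, -0.0456]), 'width': np.float64(0.0509)}
```

apply_moves(deltas=[[0,0,2,0,0,0.1,-1],[0,0,4,0,0,0.2,-1],[0,0,6,0,0,0.3,-1],[0,0,8,0,0,0.35,-1],[0,0,8,0,0,0.35,-1]])

```text
time: 13.05
tcp_pos: [0.5902, 0.1651, 0.1595]
tool_rot: [0.998, 0.061, 0.0, -0.0]
wrist_force: [-0.1, -0.2, 4.3]
width: 0.0509
```

apply_moves(deltas=[[0,0,2,0,0,0.1,-1],[0,0,4,0,0,0.2,-1],[0,0,6,0,0,0.3,-1],[0,0,8,0,0,0.35,-1],[0,0,8,0,0,0.35,-1]])

```text
time: 13.55
tcp_pos: [0.5903, 0.1651, 0.1592]
tool_rot: [1.0, -0.008, 0.0, -0.0]
wrist_force: [0.3, 0.5, 4.3]
width: 0.0509
```

Run:
```python
from h import *
grab('side','side6');grab('top','top6')
s=read_state();print({k:np.round(s[k],4) for k in ('time','q','tcp_pos','wrist_force','ft_torque','width')})
im=cv2.imread('pics/side6.png');a=cv2.resize(im[195:315,205:305],None,fx=7,fy=5,interpolation=cv2.INTER_CUBIC);cv2.imwrite('pics/c8.png',a)
im=cv2.imread('pics/top6.png');a=cv2.resize(im[150:240,110:190],None,fx=6,fy=6,interpolation=cv2.INTER_CUBIC);cv2.imwrite('pics/c9.png',a)
```

```text
{'time': np.float64(13.65), 'q': array([1.5120e-01, 7.7800e-02, 1.7094e+00, 1.0000e-04, 1.3538e+00,
       1.7387e+00]), 'tcp_pos': array([0.5903, 0.165 , 0.1592]), 'wrist_force': array([0.237 , 0.1985, 5.2207]), 'ft_torque': array([-0.0278, -0.0604, -0.111 ]), 'width': np.float64(0.0511)}
```

View pics/c8.png

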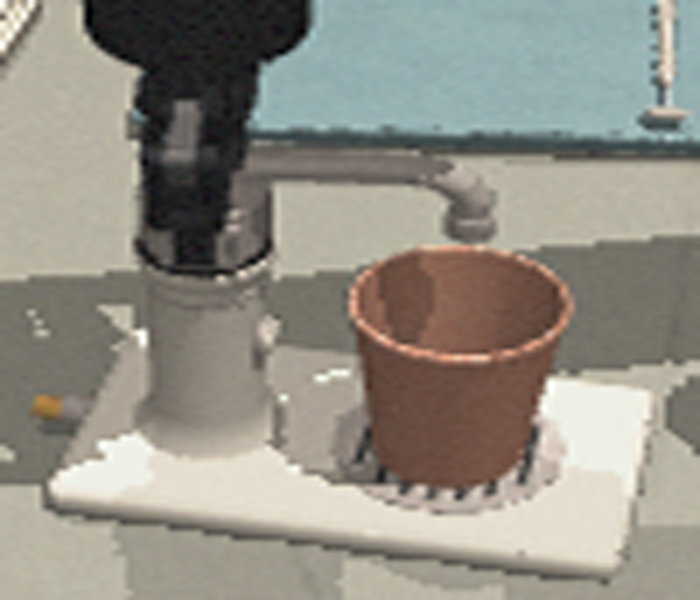

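View pics/c9.png

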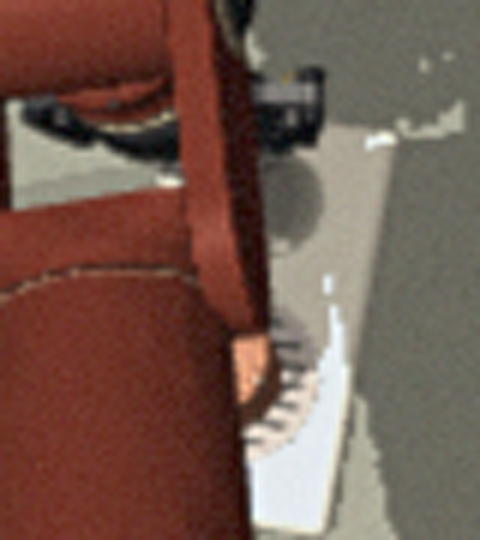

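Run:
```python
from h import *
im=cv2.imread('pics/top0.png');cv2.imwrite('pics/b0.png',cv2.resize(im[160:245,120:185],None,fx=7,fy=7,interpolation=cv2.INTER_CUBIC))
im=cv2.imread('pics/side0.png');cv2.imwrite('pics/b1.png',cv2.resize(im[260:315,205:305],None,fx=8,fy=8,interpolation=cv2.INTER_CUBIC))
```

```text
(no output)
```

View pics/b0.png

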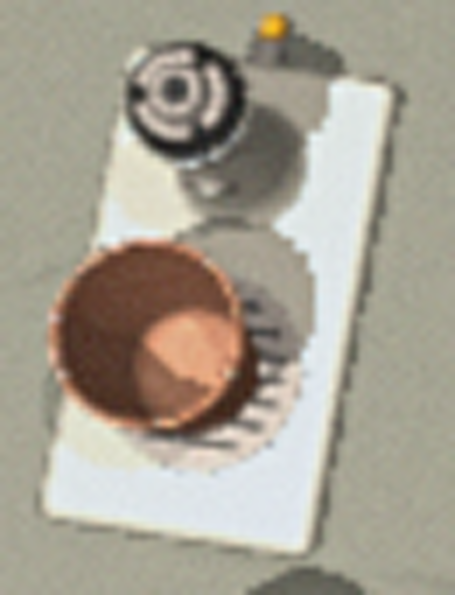

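View pics/b1.png

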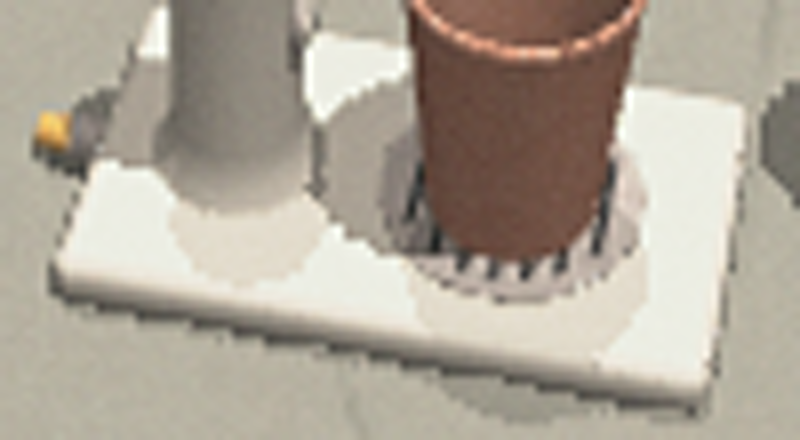

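Run:
```python
from fit import *
e=lambda x,o,s:o+(x+.5)/s-.5
T=lambda x,y:plane('top',e(x,120,7),e(y,160,7),.02)
S=lambda x,y:plane('side',e(x,205,8),e(y,260,8),.02)
an=lambda a,b:np.degrees(np.arctan2((b-a)[1],(b-a)[0]))
print('top right edge',an(T(315,545),T(390,95)),'front edge -90:',an(T(305,550),T(48,512))-90)
print('side near edge',an(S(690,382),S(65,272)),'right edge',an(S(742,110),S(710,370))-90)
# rest circle fit
zr=.022
def f(p):
    q=projs('top',ring(.045,zr,p[0],p[1])); return [q[:,0].max()-e(317,120,7),q[:,1].max()-e(470,160,7)]
a=least_squares(f,[.5,.18]).x
def g(p):
    q=projs('side',ring(.045,zr,p[0],p[1])); return [q[:,0].min()-e(380,205,8),q[:,0].max()-e(648,205,8),q[:,1].max()-e(298,260,8)]
b=least_squares(g,[.5,.18]);b,r=b.x,b.fun
print(a,b,r)
n=np.array([.593,.166]);print('yaw top',np.degrees(np.arctan2(*(n-a)[::-1])),np.hypot(*(n-a)))
n=np.array([.5897,.1655]);print('yaw side',np.degrees(np.arctan2(*(n-b)[::-1])),np.hypot(*(n-b)))
```

```text
top right edge -8.939922879862648 front edge -90: -9.641077728741237
side near edge -9.406283349927339 right edge -8.587470507991029
[0.49993888 0.17647668] [0.4955354  0.18204015] [ 0.1022503  -0.1022999   0.00880978]
yaw top -6.423225904536554 0.09364899127237601
yaw side -9.96245594393751 0.09560621605352594
```

apply_moves(deltas=[[0,0,2,0,0,0,-1],[0,0,4,0,0,0.1,-1],[0,0,6,0,0,0.1,-1],[0,0,8.2,0,0,0.1,-1],[0,0,8.2,0,0,0.1,-1],[0,0,8.2,0,0,0.1,-1]])

```text
time: 14.25
tcp_pos: [0.5903, 0.165, 0.159]
tool_rot: [0.997, -0.08, 0.0, -0.0]
wrist_force: [-0.3, -0.2, 4.5]
width: 0.0512
```

Run:
```python
from h import *
s=read_state();print({k:np.round(s[k],4) for k in ('time','q','tcp_pos','wrist_force','ft_torque','width')})
go([.59,.165,.159],-99.1)
```

```text
{'time': np.float64(14.25), 'q': array([1.5120e-01, 7.8000e-02, 1.7095e+00, 1.0000e-04, 1.3536e+00,
       1.8816e+00]), 'tcp_pos': array([0.5903, 0.165 , 0.159 ]), 'wrist_force': array([-0.302 , -0.1938,  4.5344]), 'ft_torque': array([ 0.0051, -0.0477, -0.0496]), 'width': np.float64(0.0512)}
rot [-0.01 -0.02 -0.05] shift [-0.3  0.1 -0. ]
```

apply_moves(deltas=[[0,0,0,0,0,-0.7,-1],[0,0,0,0,0,-1.4,-1],[0,0,0,0,0,-1.4,-1],[0,0,0,0,0,-1.4,-1]])

```text
time: 14.65
tcp_pos: [0.5902, 0.165, 0.16]
tool_rot: [0.997, -0.08, 0.0, -0.0]
wrist_force: [2.5, 0.4, 2.7]
width: 0.0511
```

apply_moves(deltas=[[0,0,0,0,0,-0.5,-1],[0,0,0,0,0,-1,-1],[0,0,0,0,0,-1,-1],[0,0,0,0,0,-1,-1]])

```text
time: 15.05
tcp_pos: [0.59, 0.165, 0.1603]
tool_rot: [0.997, -0.08, -0.0, -0.0]
wrist_force: [6.0, 0.9, -3.2]
width: 0.051
```

apply_moves(deltas=[[0,0,0,0,0,0.6,-1],[0,0,0,0,0,1.2,-1],[0,0,1,0,0,1.2,-1],[0,0,2,0,0,1.2,-1],[0,0,2,0,0,1.2,-1],[0,0,2,0,0,1.2,-1]])

```text
time: 15.65
tcp_pos: [0.5899, 0.165, 0.16]
tool_rot: [0.995, -0.098, -0.0, 0.0]
wrist_force: [1.6, 0.3, 1.5]
width: 0.0512
```

Run:
```python
from h import *
s=read_state();print({k:np.round(s[k],4) for k in ('time','tcp_pos','wrist_force','ft_torque','width')})
go([.59,.165,.159],-99.1)
```

```text
{'time': np.float64(15.65), 'tcp_pos': array([0.5899, 0.165 , 0.16  ]), 'wrist_force': array([1.5828, 0.3402, 1.49  ]), 'ft_torque': array([ 0.009 , -0.2109,  0.0129]), 'width': np.float64(0.0512)}
rot [ 0.01  0.04 -2.11] shift [ 0.1 -0.   1. ]
```

apply_moves(deltas=[[0,0,0,0,0,0,1],[0,0,0,0,0,0,1],[0,0,0,0,0,0,1],[0,0,0,0,0,0,1],[0,0,0,0,0,0,1],[0,0,0,0,0,0,1]])

```text
time: 16.25
tcp_pos: [0.5901, 0.165, 0.16]
tool_rot: [0.995, -0.098, -0.0, 0.0]
wrist_force: [0.1, 0.6, 0.1]
width: 0.0855
```

apply_moves(deltas=[[0,0,0,0,0,-10,1],[0,0,0,0,0,-30,1],[0,0,0,0,0,-60,1],[0,0,0,0,0,-100,1],[0,0,0,0,0,-120,1],[0,0,0,0,0,-120,1]])

```text
time: 16.85
tcp_pos: [0.5922, 0.1654, 0.2861]
tool_rot: [0.995, -0.098, 0.005, -0.001]
wrist_force: [-0.3, 0.2, 0.3]
width: 0.0852
```

Run:
```python
from h import *
s=read_state();print({k:np.round(s[k],4) for k in ('time','tcp_pos','wrist_force','width')})
go([.50,-.17,.28],-99)
```

```text
{'time': np.float64(16.85), 'tcp_pos': array([0.5922, 0.1654, 0.2861]), 'wrist_force': array([-0.3469,  0.2039,  0.2653]), 'width': np.float64(0.0852)}
rot [-0.17 -0.51 -2.2 ] shift [-25.3 346.9   4.8]
```

Clear of the spout. Moving the arm aside so the top camera can see it.

apply_moves(deltas=[[0,0,0,0,30,0,1],[0,0,0,0,75,0,1],[0,0,0,0,120,0,1],[0,0,0,0,165,0,1],[0,0,0,0,210,0,1],[0,0,0,0,255,0,1],[0,0,0,0,300,0,1],[0,0,0,0,330,0,1],[0,0,0,0,330,0,1]])

```text
time: 17.75
tcp_pos: [0.5247, -0.1617, 0.2786]
tool_rot: [0.995, -0.1, -0.001, 0.0]
wrist_force: [-0.4, 1.0, -0.6]
width: 0.0857
```

Run:
```python
from h import *
grab('side','side7');grab('top','top7')
im=cv2.imread('pics/side7.png');a=cv2.resize(im[215:315,205:305],None,fx=6,fy=6,interpolation=cv2.INTER_CUBIC);cv2.imwrite('pics/d0.png',a)
im=cv2.imread('pics/top7.png');a=cv2.resize(im[155:245,110:190],None,fx=6,fy=6,interpolation=cv2.INTER_CUBIC);cv2.imwrite('pics/d1.png',a)
```

```text
(no output)
```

View pics/d0.png

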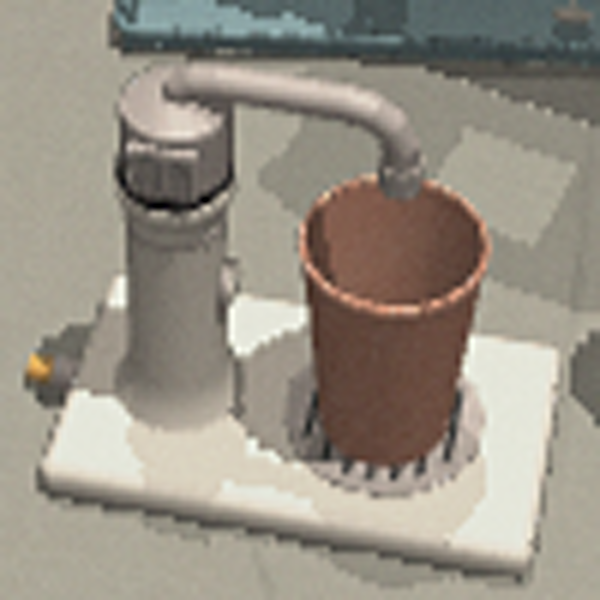

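View pics/d1.png

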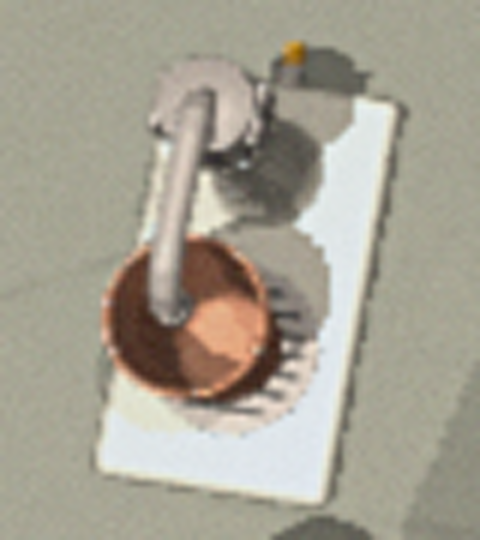

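View pics/top7.png

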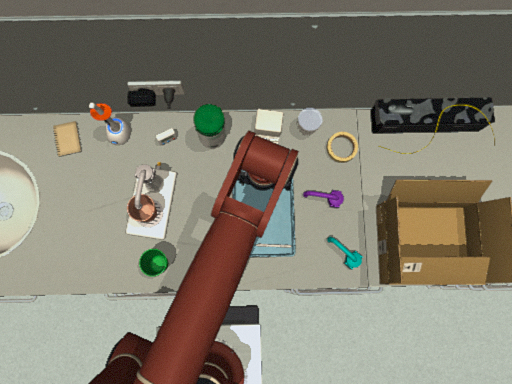

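Run:
```python
from h import *
e=lambda x,o,s:o+(x+.5)/s-.5
im=cv2.imread('pics/top7.png');a=cv2.resize(im[160:215,125:165],None,fx=12,fy=10.9,interpolation=cv2.INTER_CUBIC);cv2.imwrite('pics/d2.png',a)
T=lambda x,y,z:plane('top',e(x,110,6),e(y,155,6),z)
a=T(196,140,.211);b=T(166,280,.211);print('tube yaw top',np.degrees(np.arctan2(*(b-a)[1::-1])))
o=plane('side',e(402,205,6),e(190,215,6),.163);print('outlet side',o)
print('expected rest, arm frame',np.array([.590,.165])+.095*np.array([np.cos(np.radians(170.9)),np.sin(np.radians(170.9))]))
S=lambda x,y,z:plane('side',e(x,205,6),e(y,215,6),z)
a=S(230,83,.204);b=S(340,98,.204);print('tube yaw side',np.degrees(np.arctan2(*(b-a)[1::-1])))
```

```text
tube yaw top 169.16594556101737
outlet side [0.49408462 0.18523521 0.163     ]
expected rest, arm frame [0.49619569 0.18002502]
tube yaw side 171.47426725620517
```

View pics/d2.png

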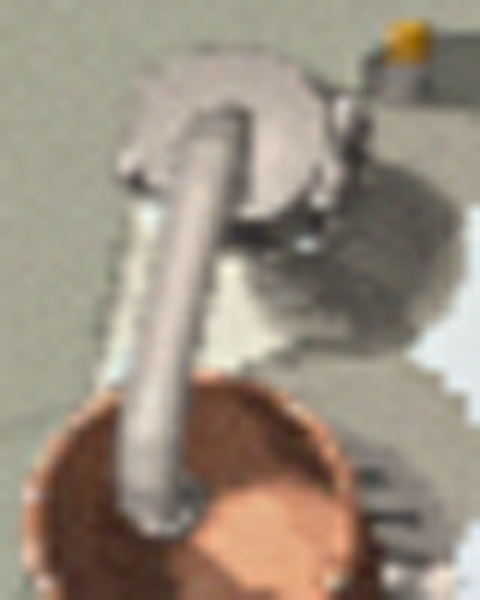

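Run:
```python
from h import *
s=read_state();print(s['time'],s['wrist_force'],s['joint_velocities'].round(3) if hasattr(s['joint_velocities'],'round') else '')
robot.finish_job()
```

```text
17.85 [0.25309632 0.05086945 0.49324837] [ 0.032 -0.004 -0.002 -0.    -0.    -0.   ]
the job is handed in; nothing more can be done
```

The spout is screwed onto the neck and released, and the job was handed in at about 17.9 s; no verdict was reported.

**What I did:** I gripped the steel spout by its collar pads and set it on the thread segments. I then turned it clockwise with about 7 N of press. It dropped in close to the gap angle read from the top camera. I lowered it onto the gasket and screwed it about 38° clockwise. That includes about 2° beyond my estimate of the final direction, to gain squeeze. Net axial force on the wrist stayed around 7 N or less throughout.

**Last checks:**
- **Thread:** when I raised the grip, the spout moved about 1.3 mm of thread play, then held, so the thread is engaged.
- **Outlet:** the side camera puts it about 3.5 mm from the middle of the cup rest.
- **Tube direction:** the top camera reads 169.2° and the side camera 171.5°; the target was about 170.9°. They differ by about 2°, within the roughly 6° allowed.
- **Surroundings:** the cup looks upright in its place. The wipes canister and timer look unmoved. The mirror was partly hidden by the arm in the last picture; the arm did not go near it.
- **Arm:** it is clear of everything, with the wrist force near zero.

**Not directly confirmed:** the gasket squeeze. From the arm's height and force readings I estimate 0.8 to 1.2 mm, above the required 0.5 mm but with a small margin. The two cameras also disagreed with each other by 3 to 4 mm in x; I went by the side camera, which agreed with the arm.

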